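Unscrew the left-hand rotor nut of the powder mill

ROBOT

A 6-joint arm with a two-finger parallel gripper is mounted at the origin on the work surface. World frame = base frame: x ahead of the robot, y to its left, z up, the work surface at z = 0. Lengths are in m, angles in degrees, forces in N, time in s.
With the tool pointing down it reaches from about 0.3 to 0.75 m from the base axis. Payload 8.5 kg.
Tool frame: the origin (TCP) lies between the finger pads; the fingertips stand 17 mm ahead of it and the grasp point (between the pads) lies 2 mm behind it (nose_length is the distance from the TCP to the fingertips, in m); z points along the fingers, y is the line along which they close (so a half turn about z gives the same grasp; the last joint's range is limited). The gripper opens to 85 mm and grips with 20 to 120 N. Pads are 22 mm wide; open, the fingers measure 114 mm over their backs; the gripper's body (76 mm by 85 mm) begins 54 mm behind the grasp point. The pads swing forward as they close: fully open they stand 13 mm farther back than shut.
Start: joints at [64.612, 21.807, 74.336, -0, 83.858, -12.336], TCP at [0.124, 0.536, 0.22] pointing down, gripper open.
Joint ranges: [-178.18, 178.18], [-50.72, 133.34], [12.68, 142.11], [-81.47, 261.47], [9.98, 163.14], [-165.26, 165.26]. Speed limits (degrees/s): [136.94, 136.94, 180, 180, 180, 180].

INTERFACE

Orientations are given as [roll, pitch, yaw] about the fixed x, y, z axes, in that order (R = Rz(yaw) Ry(pitch) Rx(roll)).
In Python, from workcell import * gives the robot as it stands.
- The arm moves only by the tool step_arm, never from a script. Its argument "targets" is a list of rows, each an object with "claw": the opening, from -1 (shut) to 1 (fully open); "dp": the shift along the tool's x, y, z in units of 30 mm (1.0 is 30 mm), a list of three; "roll": the turn about the tool's z in units of 10 degrees (1.0 is 10 degrees). In form: [{"claw": claw, "dp": [tx, ty, tz], "roll": roll}, ...]. A call has 1 to 12 rows; each row shifts and turns the commanded pose from where the row before left it, along the tool's axes as they then stand; what a row does not reach is not made up. A row lasts 1/8 s, in which the tool goes at most 62.5 mm and 10.7 degrees, less where a joint would pass 70% of its speed; a pose out of reach is approached as far as the arm can. A call with a number of a shift or a turn outside -1 to 1 is refused whole. A call with a gripper value outside its range is refused whole. The fingers move at their own pace and stop on an object; "squeeze" is the grip in N (left out, the last holds). Time passes only in rows, so rows that do not move let the fingers close. It gives the time, the measured TCP pose, the force, the opening and the grip force at its end, in the units of the state.
- sense(): the state, without advancing time (a new reading comes with each control period).
- camera(name): name is "side" or "top" or "wrist"; returns (picture, depth): 400x640x3 uint8, red, green, blue; 400x640 float32, m along the optical axis (not along the pixel's ray), 0 where there is no reading.
- camera_model(name): a dict with "fov_y" (degrees; the focal length in pixels is half the picture's height over the tangent of half this angle, whatever the lens; pixels are square), "cx", "cy" (the principal point, pixels), "cam_to_world" (4x4, takes a point from camera to world coordinates). Camera axes: x right, y down, z forward; pixel columns grow to the right and rows downward; lengths in m; the calibration is good to about 2 mm. A picture is of the moment at which its call begins: read the wrist's pose just before it. camera_model takes no time and is no camera call; for the wrist camera it gives the pose at the moment of the call.
- job_done(): hands the job in; it is judged then, once.
The state is a dict: "t": time; "qpos": joint angles; "dq": joint speeds; "tau": joint torques, N m; "eef_pos": TCP position; "ee_rot": TCP orientation; "force": force on the tool from outside, world axes, zero at the start; "ft_torque": the same for the moment, N m; "grip_width": opening from 0.0 (shut) to 1.0 (fully open); "finger_force": force on a finger pad.
Only numpy, scipy, OpenCV 4.12 (cv2) and the standard library are available. Lean on these libraries where they do the work, as an engineer would, in place of code of your own. Each camera call takes 0.05 s, during which the arm holds its last target. There are 200 camera calls.

TASK

Undo the cap nut that holds the mill's rotor: it has a left-hand thread, so turn it clockwise (seen from above) until its engraved line meets the engraved line on the rotor disc, then lift it off and stand it rim down, gently, inside the steel parts tray. Turn it with a light hand, letting it rise as the thread carries it; do not force it against the thread or pull on it before it is free, and leave the other things on the table where they are.

Things in the scene. Friction and masses are not known exactly. Their poses are not given: they have to be found in the camera images.
- nut: Round aluminium cap nut, closed on top, 0.15 to 0.3 kg. Origin: centre of its underside; z up. Skirt 57 mm across, 32 mm high; flange at its foot 66 mm across, 6 mm high. On top an upright grip bar along the nut's x axis: 46 mm long, 14 mm thick (y), from 32 to 62 mm above the origin. Engraved line at +x. Two lugs inside run in the thread with about 1.5 mm play all ways.
- nut_mark (a point): Outer end of the nut's engraved line (dark, 4 mm wide, from the grip bar's end outwards over cap, skirt and flange): on the flange's edge, 33 mm from the nut's axis, 6 mm above the nut's underside. Axes as the nut's. Let go part-way, the nut stays where it is.
- spindle: Steel rotor disc, 120 mm across, locked in place, with a threaded stub (28 mm high, 41 mm across) under the nut. Origin: on the axis, on the disc's upper face, 100 mm above the table; z up. Steep left-hand thread: the nut rises some mm per radian of clockwise turn, and a spring washer under its rim pushes it up with 5 to 9 N. Counter-clockwise it meets a stop at most 1 rad from the start.
- release_mark (a point): Inner end of the disc's engraved line (dark, 4 mm wide, radial, with a dot): 37 mm from the axis, on the disc's face. The nut starts 1.4 to 2 rad before it. When the two lines meet to within about 0.2 rad the nut is free, springs up about 3 mm when let, and lifts straight off; 0.2 rad beyond is a hard stop. Axes as the spindle's.
- machine: Cream desktop powder mill, fixed, 270 mm (x) by 210 mm (y), deck 90 mm above the table. Origin: centre of its underside. The spindle's axis stands 20 mm from it along +x. A small steel spacer ring lies at the corner of the deck at +x +y.
- tray: Steel parts tray, open box, fixed, 180 mm (x) by 150 mm (y), 25 mm high, walls and floor 4 to 5 mm thick. Origin: centre of its underside. A small white jar cap lies in its corner at about x +62, y +48 mm; the rest is empty. The tray stands to the left or right of the mill; a white scale (57 mm high) stands on the other side.
- jar_a: Bystander, to be left alone: white jar with a pale label, 60 mm across, 120 mm high. Origin: centre of its underside.
- jar_b: Bystander, to be left alone: white jar with a pale label, 68 mm across, 130 mm high. Origin: centre of its underside.
- jar_c: Bystander, to be left alone: white jar with a pale label, 52 mm across, 100 mm high. Origin: centre of its underside.
- calculator: Bystander, to be left alone: flat green and white desk calculator, 100 x 140 x 14 mm. Origin: centre of its underside.
- brush: Bystander, to be left alone: small hand brush, 180 mm long. Origin: centre of its underside.
- beaker: Bystander, to be left alone: open steel beaker, 70 mm across, 80 mm high. Origin: centre of its underside.
- spacer: Bystander, to be left alone: steel spacer ring on the mill's deck, 30 mm across, 8 mm high. Origin: centre of its underside.
- jar_cap: Bystander, to be left alone: white jar cap in the tray, 32 mm across, 12 mm high. Origin: centre of its underside.
Mind the look-alikes: they are no part of the job. Leave any blue, pink or red look-alike of the nut alone.

How it is judged:
By the outcome, as a careful person would: the job done as asked, in the order asked, and still so for the second after the job is handed in, with the robot touching nothing.
It also fails if it takes over 67 s, if anything falls off the work surface, if the arm or the gripper's body presses on something with over 40 N, if the wrist force passes 120 N, or if a joint passes its speed limit or range.

## Working session

There is one attempt and no reset: what is moved stays moved. The work goes in short steps, Python scripts to look and compute and a tool call to move; the robot and the scene stay as the last step left them, time stands still between calls to the robot, and variables do not carry over. Pictures are saved under pics/ and viewed, at most 10 in all, crops included, and the job is handed in when it is done.

Besides the shell and the picture viewer there is one more tool, called after "Emit:" as name(argument=value, ...) on one line, values as JSON. step_arm: Moves the arm, as the interface text tells. Shifts and turns lie within -1 to 1; 1 stands for 30 mm of shift or 10 degrees of turn. Its arguments: {"type":"object","properties":{"targets":{"type":"array"},"squeeze":{"type":"number"}},"required":["targets"]}

```bash
mkdir -p pics; ls; cat > h.py <<'E'
from workcell import *
import numpy as np, cv2
def ray(m,u,v):
    f=200/np.tan(np.radians(m["fov_y"])/2)
    T=np.array(m["cam_to_world"]); return T[:3,3],T[:3,:3]@np.array([(u-m["cx"])/f,(v-m["cy"])/f,1])
def onplane(m,u,v,z):
    o,d=ray(m,u,v); return o+d*(z-o[2])/d[2]
def cloud(m,D):
    f=200/np.tan(np.radians(m["fov_y"])/2);T=np.array(m["cam_to_world"])
    v,u=np.mgrid[:400,:640]
    P=np.stack([(u-m["cx"])/f*D,(v-m["cy"])/f*D,D],-1)
    return P@T[:3,:3].T+T[:3,3]
E
python3 - <<'E'
from h import *
print(sense())
ims=[]
for n in ("top","side"):
    p,d=camera(n); m=camera_model(n); np.savez(n,p=p,d=d,**{k:np.array(v) for k,v in m.items()})
    print(n,m); cv2.imwrite(f"pics/{n}0.png",p[:,:,::-1])
E
```

```text
pics
{'t': 0.0, 'qpos': array([ 6.46135685e+01,  2.18424506e+01,  7.43845242e+01,  7.43033961e-04,
        8.38585033e+01, -1.23353112e+01]), 'dq': array([ 0.02535453,  0.02372343, -0.05374521,  0.04878523,  0.03080851,
       -0.02622095]), 'tau': array([-1.43381490e-03, -4.48443675e+01, -2.31275654e+01, -2.97898596e-04,
        4.83272903e-03,  2.91996366e-05]), 'eef_pos': array([0.12406108, 0.53551076, 0.21909946]), 'ee_rot': array([-1.79916653e+02, -1.89824945e-02,  1.66948786e+02]), 'force': array([-0.21526588,  0.24243138, -0.85048987]), 'ft_torque': array([0.00479714, 0.02829361, 0.01677934]), 'finger_force': 0.0, 'grip_width': 0.9987194954944554}
top {'fov_y': 56.42679361800985, 'cx': 319.17541793296533, 'cy': 196.09810718081937, 'cam_to_world': array([[-0.02085542, -0.98546437,  0.16859721,  0.35650298],
       [-0.99977953,  0.02014518, -0.00592218,  0.00674825],
       [ 0.00243968, -0.16868355, -0.98566724,  1.25321324],
       [ 0.        ,  0.        ,  0.        ,  1.        ]])}
side {'fov_y': 49.89966558337551, 'cx': 317.43703908607836, 'cy': 203.50415522964275, 'cam_to_world': array([[ 0.89032072, -0.26738671,  0.36855578, -0.02355026],
       [-0.45530897, -0.53127769,  0.71444927, -1.12441045],
       [ 0.00477123, -0.80389574, -0.5947511 ,  1.04893976],
       [ 0.        ,  0.        ,  0.        ,  1.        ]])}
```

View pics/top0.png

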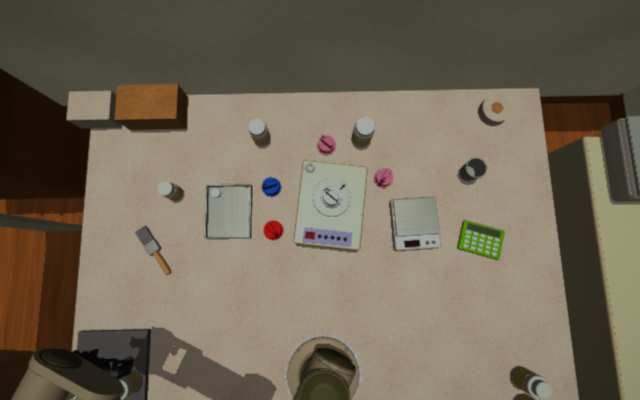

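View pics/side0.png

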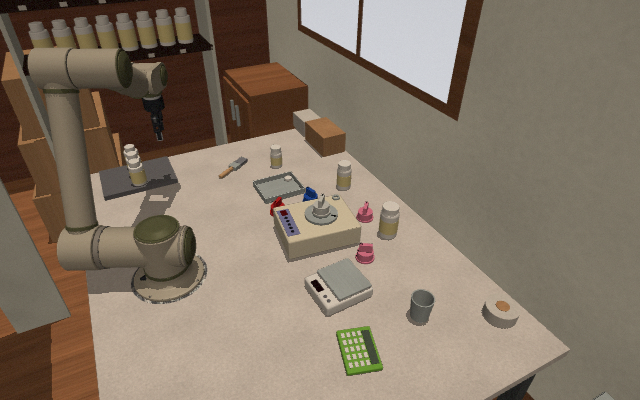

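The top picture shows the mill at about (331,205), with the nut and disc at (332,197). The tray is at (229,212) with the jar cap at (215,193), and coloured look-alikes stand at (271,187), (273,230), (326,145) and (384,177). Next I'll compute positions and take an enlarged crop.

```bash
python3 - <<'E'
from h import *
z=np.load("top.npz"); m={k:z[k] for k in("fov_y","cx","cy","cam_to_world")}; m["fov_y"]=float(m["fov_y"])
P=cloud(m,z["d"]); p=z["p"]
for n,(u,v,h) in dict(nut=(332,196,.162),tray=(229,212,.005),discL=(313,197,.1),discR=(351,197,.1)).items(): print(n,onplane(m,u,v,h).round(3),P[v,u].round(3))
def rect(mask,name):
    mask=cv2.morphologyEx(mask.astype(np.uint8),cv2.MORPH_OPEN,np.ones((3,3)))
    Q=(P[mask>0][:,:2]*1000).astype(np.float32); r=cv2.minAreaRect(Q); print(name,len(Q),r)
near=lambda x,y,r:np.hypot(P[...,0]-x,P[...,1]-y)<r
c=onplane(m,331,205,.09); t=onplane(m,229,212,.02)
rect(near(c[0],c[1],.19)&(abs(P[...,2]-.09)<.007),"deck")
rect(near(t[0],t[1],.14)&(P[...,2]>.002)&(P[...,2]<.03),"tray")
nb=near(c[0]+.02,c[1],.06)&(P[...,2]>.148)&(P[...,2]<.2)
print("bar",P[nb].mean(0),P[nb].max(0)); rect(nb,"bar")
cv2.imwrite("pics/crop.png",cv2.resize(p[150:260,190:380,::-1],None,fx=4,fy=4,interpolation=cv2.INTER_CUBIC))
E
```

```text
nut [ 0.543 -0.038  0.162] [ 0.542 -0.038  0.165]
tray [0.522 0.304 0.005] [0.522 0.305 0.003]
discL [0.551 0.019 0.1  ] [0.552 0.019 0.094]
discR [ 0.549 -0.1    0.1  ] [ 0.55  -0.101  0.093]
deck 4287 ((529.5703735351562, -36.486656188964844), (209.1244354248047, 268.6883544921875), 82.5922622680664)
tray 1097 ((523.2022705078125, 306.814208984375), (180.48439025878906, 157.25094604492188), 0.03353573754429817)
bar [ 0.54783683 -0.03898381  0.16659278] [ 0.56706701 -0.0203695   0.17251772]
bar 80 ((549.0740966796875, -39.08013916015625), (45.689186096191406, 14.312577247619629), 48.526519775390625)
```

View pics/crop.png

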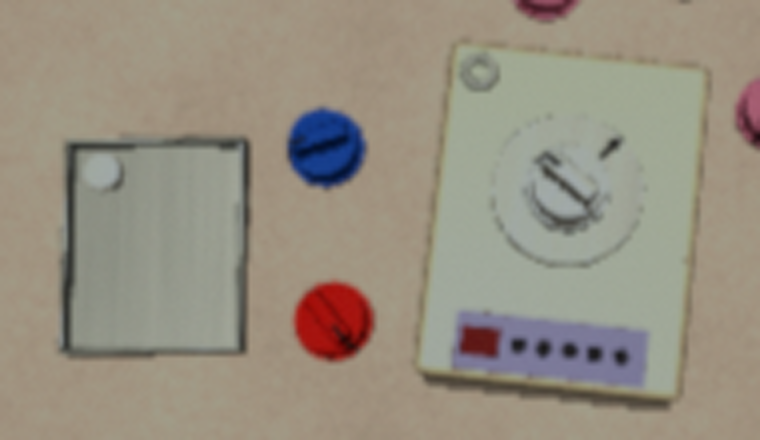

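The crop shows the release line at crop (611,147), about -46° in the world. The nut's bar runs along about 48.5°, with its dark line at the upper-left end (545,158), so the turn is roughly 95° clockwise. I'm moving above the nut now.

Emit:
step_arm(targets=[{"claw": 1,"dp": [-0.3,-0.25,-0.5],"roll": 0},{"claw": 1,"dp": [-0.6,-0.5,-0.5],"roll": 0},{"claw": 1,"dp": [-0.9,-0.77,-0.5],"roll": 0},{"claw": 1,"dp": [-0.9,-0.77,-0.5],"roll": 0},{"claw": 1,"dp": [-0.9,-0.77,0],"roll": 0},{"claw": 1,"dp": [-0.9,-0.77,0],"roll": 0},{"claw": 1,"dp": [-0.9,-0.77,0],"roll": 0},{"claw": 1,"dp": [-0.9,-0.77,0],"roll": 0},{"claw": 1,"dp": [-0.9,-0.77,0],"roll": 0},{"claw": 1,"dp": [-0.9,-0.77,0],"roll": 0},{"claw": 1,"dp": [-0.9,-0.77,0],"roll": 0},{"claw": 1,"dp": [-0.9,-0.77,0],"roll": 0}])

```text
t: 1.6
eef_pos: [0.3568, 0.2202, 0.2807]
ee_rot: [180.0, 0.1, 166.9]
force: [0.2, 1.0, 0.2]
grip_width: 0.997
finger_force: 0.0
```

Emit:
step_arm(targets=[{"claw": 1,"dp": [-0.9,-0.77,0],"roll": 0},{"claw": 1,"dp": [-0.9,-0.77,0],"roll": 0},{"claw": 1,"dp": [-0.9,-0.77,0],"roll": 0},{"claw": 1,"dp": [-0.9,-0.77,0],"roll": 0},{"claw": 1,"dp": [-0.9,-0.77,0],"roll": 0},{"claw": 1,"dp": [-0.9,-0.77,0],"roll": 0},{"claw": 1,"dp": [-0.9,-0.77,0],"roll": 0},{"claw": 1,"dp": [-0.9,-0.77,0],"roll": 0},{"claw": 1,"dp": [-0.9,-0.77,0],"roll": 0},{"claw": 1,"dp": [-0.15,-0.1,0],"roll": 0},{"claw": 1,"dp": [0,0,0],"roll": 1},{"claw": 1,"dp": [0,0,0],"roll": 1}])

```text
t: 3.1
eef_pos: [0.5491, -0.0393, 0.2805]
ee_rot: [180.0, 0.0, 146.6]
force: [0.0, 0.4, 0.2]
grip_width: 1.0
finger_force: 0.0
```

Emit:
step_arm(targets=[{"claw": 1,"dp": [0,0,0],"roll": 1},{"claw": 1,"dp": [0,0,0],"roll": 1},{"claw": 1,"dp": [0,0,0],"roll": 1},{"claw": 1,"dp": [0,0,0],"roll": 1},{"claw": 1,"dp": [0,0,0],"roll": 1},{"claw": 1,"dp": [0,0,0],"roll": 1},{"claw": 1,"dp": [0,0,0],"roll": 1},{"claw": 1,"dp": [0,0,0],"roll": 1},{"claw": 1,"dp": [0,0,0],"roll": 1},{"claw": 1,"dp": [0,0,0],"roll": 0.84},{"claw": 1,"dp": [0,0,0],"roll": 0}])

```text
t: 4.47
eef_pos: [0.5492, -0.0392, 0.2805]
ee_rot: [180.0, -0.0, 48.7]
force: [0.2, 0.3, 1.0]
grip_width: 1.0
finger_force: 0.0
```

```bash
python3 - <<'E'
from h import *
s=sense(); m=camera_model("wrist"); p,d=camera("wrist"); print(s["eef_pos"],s["ee_rot"],s["qpos"],s["t"])
np.savez("wr",p=p,d=d,**{k:np.array(v) for k,v in m.items()})
cv2.imwrite("pics/wr0.png",p[:,:,::-1])
P=cloud(m,d); n=np.hypot(P[...,0]-.549,P[...,1]+.039)<.035
b=n&(P[...,2]>.15)&(P[...,2]<.2)
print("top",np.percentile(P[b][:,2],[5,50,95]), P[b].mean(0), cv2.minAreaRect((P[b][:,:2]*1000).astype(np.float32)))
print(np.histogram(P[n][:,2],bins=np.arange(.09,.18,.004)))
E
```

```text
[ 0.54922368 -0.03918697  0.2804687 ] [ 1.79971812e+02 -1.77217473e-02  4.86515434e+01] [-1.64046474e+01  1.98481753e+01  6.73493608e+01  4.18599639e-03
  9.27694317e+01  2.49440170e+01] 4.475
top [0.16263115 0.16916594 0.17032512] [ 0.55040076 -0.03643247  0.16851852] ((549.281005859375, -38.10357666015625), (45.19742965698242, 13.559839248657227), 48.45063781738281)
(array([   0,    0,  172,   23,   18,  371,   94,   21,   29,   21,   33,
         96, 1670,    9,   13,   13,   11,   10,   12,  633,  101,    0]), array([0.09 , 0.094, 0.098, 0.102, 0.106, 0.11 , 0.114, 0.118, 0.122,
       0.126, 0.13 , 0.134, 0.138, 0.142, 0.146, 0.15 , 0.154, 0.158,
       0.162, 0.166, 0.17 , 0.174, 0.178]))
```

View pics/wr0.png

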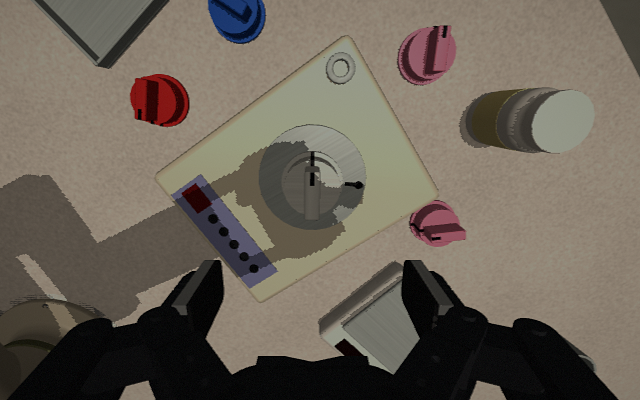

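The wrist picture shows the nut's line pointing up at (312,155) and the release line with its dot at about (352,185). The bar is centred between the fingers. Bar top is at z≈0.1695 and the cap at about 0.140, so I'll set the TCP to z 0.161.

Emit:
step_arm(targets=[{"claw": 0.4,"dp": [0,0,0.6],"roll": 0},{"claw": 0.2,"dp": [0,0,0.8],"roll": 0},{"claw": 0.0,"dp": [0,0,0.8],"roll": 0},{"claw": 0,"dp": [0,0,0.8],"roll": 0},{"claw": 0,"dp": [0,0,0.6],"roll": 0},{"claw": 0,"dp": [0,0,0.38],"roll": 0},{"claw": 0,"dp": [0,0,0],"roll": 0},{"claw": 0,"dp": [0,0,0],"roll": 0}])

```text
t: 5.52
eef_pos: [0.5501, -0.0397, 0.1611]
ee_rot: [179.9, -0.0, 48.6]
force: [-0.3, 0.2, -0.1]
grip_width: 0.502
finger_force: 0.0
```

```bash
python3 - <<'E'
from h import *
z=np.load("wr.npz"); m={k:z[k] for k in("fov_y","cx","cy","cam_to_world")}; m["fov_y"]=float(m["fov_y"])
g=z["p"].max(2); D=g<40
a=np.zeros_like(D);a[180:192,335:370]=1
v,u=np.where(D&a); q=np.array([onplane(m,x,y,.1)[:2] for x,y in zip(u,v)]); print("rel",q.mean(0),len(u),np.degrees(np.arctan2(*(q.mean(0)-[.5493,-.0387])[::-1])))
a[:]=0;a[146,:]=0;a[148:165,305:320]=1
v,u=np.where(D&a); print(u.min(),u.max(),v.min(),v.max()); t=onplane(m,u.mean(),v.min(),.1137);print("mark",t,np.degrees(np.arctan2(t[1]+.0387,t[0]-.5493)))
P=cloud(m,z["d"]); k=(abs(P[...,2]-.0995)<.005)&(np.hypot(P[...,0]-.549,P[...,1]+.039)<.075)
print("disc",cv2.minEnclosingCircle((P[k][:,:2]*1000).astype(np.float32)))
print(sense()["force"],sense()["ft_torque"])
E
```

```text
rel [ 0.58057924 -0.07408401] 84 -48.523517701430336
310 314 152 164
mark [ 0.57010465 -0.01402105  0.1137    ] 49.86870790096245
disc ((548.7826538085938, -38.50123596191406), 60.0504035949707)
[-0.31197924  0.16920401 -0.05508243] [-0.02547546  0.0300962   0.01181866]
```

Emit:
step_arm(targets=[{"claw": 0,"dp": [0,-0.045,0],"roll": 0},{"claw": -0.5,"dp": [0,0,0],"roll": 0},{"claw": -1,"dp": [0,0,0],"roll": 0},{"claw": -1,"dp": [0,0,0],"roll": 0},{"claw": -1,"dp": [0,0,0],"roll": 0},{"claw": -1,"dp": [0,0,0],"roll": 0}], squeeze=30)

```text
t: 6.28
eef_pos: [0.5488, -0.0387, 0.1603]
ee_rot: [-180.0, 0.0, 48.5]
force: [-0.1, 0.5, 0.6]
grip_width: 0.0
finger_force: 0.0
```

```bash
python3 - <<'E'
from h import *
s=sense();print({k:s[k] for k in("t","eef_pos","ee_rot","force","ft_torque","grip_width","finger_force")})
E
```

```text
{'t': 6.275, 'eef_pos': array([ 0.54875634, -0.03869221,  0.16029018]), 'ee_rot': array([-1.79996573e+02,  2.07575496e-04,  4.85475501e+01]), 'force': array([-0.14229623,  0.54915584,  0.59200071]), 'ft_torque': array([ 0.00216612, -0.00082937,  0.0012745 ]), 'grip_width': 7.261434788945929e-06, 'finger_force': 0.0}
```

The fingers shut on nothing, so I need a look.

```bash
python3 - <<'E'
from h import *
m=camera_model("wrist"); p,d=camera("wrist"); q,e=camera("side")
a=cv2.resize(q[170:270,260:430,::-1],(640,376),interpolation=cv2.INTER_CUBIC)
cv2.imwrite("pics/two.png",cv2.resize(np.vstack([p[:,:,::-1],a]),None,fx=.75,fy=.75))
E
```

```text
(no output)
```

View pics/two.png

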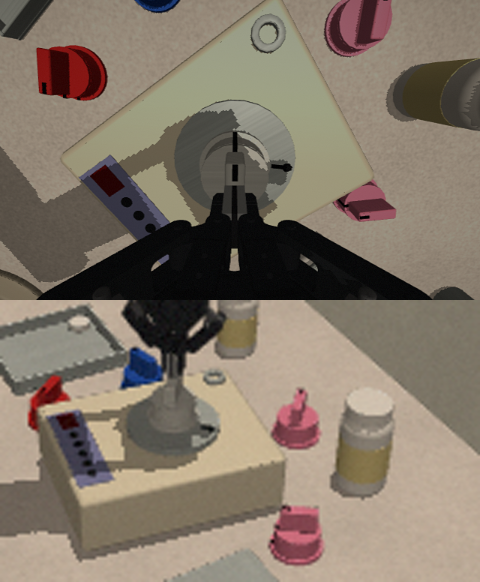

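```bash
python3 - <<'E'
from h import *
m=camera_model("wrist"); p,d=camera("wrist"); q,e=camera("side"); M=camera_model("side")
a=cv2.resize(q[175:235,290:350,::-1],(400,400),interpolation=cv2.INTER_CUBIC)
b=cv2.resize(p[190:390,210:410,::-1],(400,400),interpolation=cv2.INTER_CUBIC)
b=np.clip(b.astype(float)*1.8,0,255).astype(np.uint8)
cv2.imwrite("pics/zoom.png",np.hstack([b,a]))
P=cloud(M,e); near=np.hypot(P[...,0]-.549,P[...,1]+.039)<.035
for r in range(180,215,2):
    c=np.where(near[r])[0]
    if len(c): print(r,c.min(),c.max(),P[r,c].mean(0).round(3),q[r,c].mean(0).round())
print(sense()["grip_width"],sense()["finger_force"])
P=cloud(m,d)
for r in range(200,330,10): print(r,P[r,300:330:5,2].round(3),p[r,300:330:5].max(1))
E
```

```text
180 311 331 [ 0.542 -0.041  0.244] [21. 21. 21.]
182 311 330 [ 0.544 -0.041  0.235] [22. 20. 21.]
184 311 328 [ 0.542 -0.042  0.228] [19. 19. 19.]
186 312 329 [ 0.544 -0.047  0.223] [33. 29. 30.]
188 317 329 [ 0.55  -0.053  0.216] [41. 38. 36.]
190 317 325 [ 0.546 -0.047  0.205] [55. 52. 49.]
192 317 325 [ 0.547 -0.044  0.195] [55. 52. 50.]
194 317 324 [ 0.545 -0.045  0.187] [50. 48. 48.]
196 319 324 [ 0.549 -0.045  0.177] [68. 65. 61.]
198 319 324 [ 0.551 -0.041  0.166] [107. 100.  90.]
200 317 325 [ 0.549 -0.041  0.158] [112. 106.  94.]
202 314 328 [ 0.55  -0.04   0.148] [115. 109.  98.]
204 314 328 [ 0.547 -0.045  0.144] [104.  99.  89.]
206 313 328 [ 0.543 -0.051  0.14 ] [103.  98.  89.]
208 313 329 [ 0.542 -0.055  0.134] [104.  99.  90.]
210 312 330 [ 0.542 -0.056  0.126] [108. 103.  93.]
212 311 329 [ 0.539 -0.054  0.117] [104.  99.  90.]
214 312 330 [ 0.54  -0.058  0.11 ] [103.  98.  89.]
0.004130469203664556 0.0
200 [0.14  0.14  0.14  0.138 0.14  0.139] [87 89 36  0 89 89]
210 [0.14  0.156 0.156 0.156 0.156 0.153] [85 64 64 65 63 70]
220 [0.167 0.17  0.17  0.169 0.169 0.169] [67 88  0  0 86 82]
230 [0.168 0.17  0.17  0.169 0.17  0.17 ] [69 90  0  0 89 80]
240 [0.168 0.17  0.17  0.169 0.169 0.169] [68 91  1  0 88 76]
250 [0.181 0.181 0.181 0.18  0.18  0.181] [48 51  7 22 51 54]
260 [0.191 0.191 0.19  0.191 0.19  0.19 ] [51 51 10 16 51 52]
270 [0.199 0.2   0.2   0.198 0.199 0.199] [50 51 11  7 51 51]
280 [0.207 0.207 0.208 0.208 0.208 0.208] [53 51  2  6 51 52]
290 [0.215 0.216 0.21  0.211 0.216 0.216] [ 7  5 17 11  5 10]
300 [0.223 0.222 0.21  0.211 0.222 0.223] [10 10 11 11 11 10]
310 [0.228 0.224 0.211 0.211 0.225 0.229] [10  9 12 14 12  7]
320 [0.237 0.221 0.21  0.21  0.221 0.239] [12 13 12 12 11  7]
```

View pics/zoom.png

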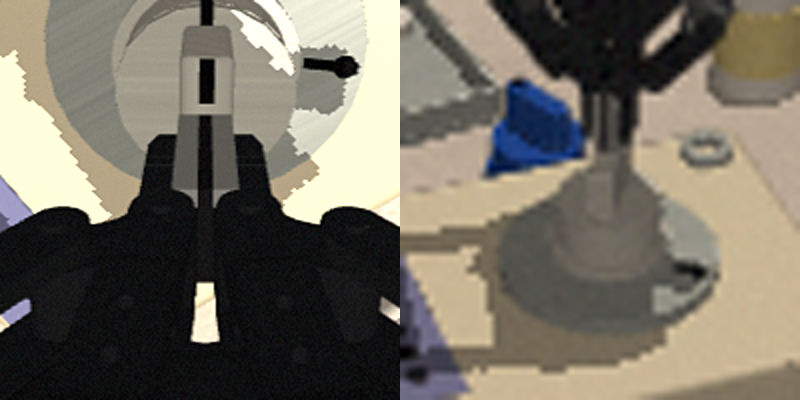

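```bash
python3 - <<'E'
from h import *
m=camera_model("wrist"); p,d=camera("wrist");P=cloud(m,d)
s=sense(); e=s["eef_pos"]; y=np.radians(s["ee_rot"][2]); X=np.array([np.cos(y),np.sin(y),0]);Y=np.array([np.sin(y),-np.cos(y),0])
print("cam in tool",[(np.array(m["cam_to_world"])[:3,3]-e)@a for a in (X,Y,[0,0,-1.])])
for c in (285,295,303,312,320,330,338):
  print(c,[tuple(np.round([(P[r,c]-e)@X*1000,(P[r,c]-e)@Y*1000,(e-P[r,c])[2]*1000]).astype(int)) for r in (215,225,235,245,250,260,270,280,290)])
E
```

```text
cam in tool [np.float64(0.07650184358436787), np.float64(-0.000706849672801192), np.float64(-0.1553466275242148)]
285 [(np.int64(14), np.int64(-17), np.int64(21)), (np.int64(8), np.int64(-18), np.int64(22)), (np.int64(1), np.int64(-18), np.int64(21)), (np.int64(-6), np.int64(-18), np.int64(21)), (np.int64(-9), np.int64(-18), np.int64(22)), (np.int64(-16), np.int64(-18), np.int64(21)), (np.int64(7), np.int64(-13), np.int64(-32)), (np.int64(7), np.int64(-12), np.int64(-41)), (np.int64(14), np.int64(-11), np.int64(-59))]
295 [(np.int64(15), np.int64(-11), np.int64(21)), (np.int64(8), np.int64(-11), np.int64(21)), (np.int64(2), np.int64(-11), np.int64(20)), (np.int64(-6), np.int64(-12), np.int64(22)), (np.int64(-9), np.int64(-12), np.int64(20)), (np.int64(7), np.int64(-9), np.int64(-23)), (np.int64(7), np.int64(-9), np.int64(-32)), (np.int64(7), np.int64(-8), np.int64(-41)), (np.int64(14), np.int64(-7), np.int64(-58))]
303 [(np.int64(23), np.int64(-6), np.int64(-3)), (np.int64(19), np.int64(-6), np.int64(-9)), (np.int64(14), np.int64(-6), np.int64(-9)), (np.int64(9), np.int64(-6), np.int
[... 1130 characters left out ...]
p.int64(1), np.int64(10), np.int64(21)), (np.int64(-6), np.int64(10), np.int64(21)), (np.int64(-9), np.int64(10), np.int64(21)), (np.int64(7), np.int64(8), np.int64(-23)), (np.int64(6), np.int64(7), np.int64(-31)), (np.int64(7), np.int64(7), np.int64(-42)), (np.int64(14), np.int64(6), np.int64(-58))]
338 [(np.int64(14), np.int64(15), np.int64(21)), (np.int64(8), np.int64(15), np.int64(20)), (np.int64(1), np.int64(15), np.int64(21)), (np.int64(-6), np.int64(15), np.int64(21)), (np.int64(-9), np.int64(15), np.int64(22)), (np.int64(7), np.int64(12), np.int64(-22)), (np.int64(7), np.int64(11), np.int64(-33)), (np.int64(6), np.int64(10), np.int64(-40)), (np.int64(13), np.int64(9), np.int64(-58))]
```

The depth shows the shut fingertips about 15 mm behind the reported TCP, at z≈0.175 and just above the bar top at 0.169. The true nose is therefore shorter than stated. I'll open, go down 28 mm and close.

Emit:
step_arm(targets=[{"claw": 0,"dp": [0,0,0],"roll": 0},{"claw": 0,"dp": [0,0,0],"roll": 0},{"claw": 0,"dp": [0,0,0],"roll": 0},{"claw": 0,"dp": [0,0,0],"roll": 0},{"claw": 0,"dp": [0,0,0.2],"roll": 0},{"claw": 0,"dp": [0,0,0.2],"roll": 0},{"claw": 0,"dp": [0,0,0.1],"roll": 0},{"claw": 0,"dp": [0,0,0],"roll": 0}])

```text
t: 7.52
eef_pos: [0.5486, -0.0387, 0.145]
ee_rot: [-180.0, 0.0, 48.5]
force: [-0.5, 1.2, -0.4]
grip_width: 0.496
finger_force: 0.0
```

```bash
python3 - <<'E'
from h import *
m=camera_model("wrist"); p,d=camera("wrist");P=cloud(m,d)
s=sense(); e=s["eef_pos"];print(e,s["force"]); y=np.radians(s["ee_rot"][2]); X=np.array([np.cos(y),np.sin(y),0]);Y=np.array([np.sin(y),-np.cos(y),0])
L=(P-e)@np.array([X,Y,[0,0,-1.]]).T*1000
b=np.zeros((400,640),bool); b[190:340,200:430]=1
# finger surfaces: within pad width, lowest points above nut
k=b&(abs(L[...,1])<40)&(L[...,0]>-5)&(L[...,0]<14)&(P[...,2]<.25)
for side in(-1,1):
  q=L[k&(side*L[...,1]>9)&(P[...,2]>.142)]; q=q[np.argsort(-q[:,2])]; print(side,q[:400:40].round())
print("bar",L[b&(abs(P[...,2]-.169)<.003)][:,1].mean())
cv2.imwrite("pics/w3.png",np.clip(p[130:390,160:480,::-1]*1.6,0,255).astype(np.uint8))
E
```

```text
[ 0.54875968 -0.03870252  0.14525808] [ 1.05792819 -0.15861614 -0.21287771]
-1 [[ -4. -22. -14.]
 [ -4. -22. -18.]
 [ 11. -24. -21.]
 [  7. -33. -22.]
 [ 10. -26. -23.]
 [ 11. -26. -25.]
 [ -3. -22. -26.]
 [  8. -22. -27.]
 [  7. -35. -28.]
 [ -4. -22. -29.]]
1 [[ -5.  21. -14.]
 [  8.  21. -18.]
 [ 10.  23. -21.]
 [ 11.  27. -22.]
 [  6.  30. -23.]
 [  6.  31. -25.]
 [ -3.  21. -26.]
 [ 11.  22. -27.]
 [  6.  20. -28.]
 [ -2.  21. -29.]]
bar -0.5111067558230266
```

View pics/w3.png

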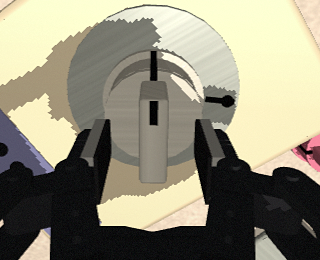

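The bar at crop (153,130) sits centred between the open fingers, and the tips are at z≈0.161. I'll go another 12 mm down and close gently.

Emit:
step_arm(targets=[{"claw": 0,"dp": [0,0,0.2],"roll": 0},{"claw": 0,"dp": [0,0,0.2],"roll": 0},{"claw": 0,"dp": [0,0,0],"roll": 0},{"claw": -0.5,"dp": [0,0,0],"roll": 0},{"claw": -1,"dp": [0,0,0],"roll": 0},{"claw": -1,"dp": [0,0,0],"roll": 0},{"claw": -1,"dp": [0,0,0],"roll": 0},{"claw": -1,"dp": [0,0,0],"roll": 0}], squeeze=30)

```text
t: 8.57
eef_pos: [0.5489, -0.0388, 0.1335]
ee_rot: [180.0, -0.0, 48.5]
force: [0.0, -0.4, 1.4]
grip_width: 0.155
finger_force: 33.1
```

```bash
cat > s.py <<'E'
from h import *
s=sense();print(*[(k,np.round(s[k],4).tolist()) for k in("t","eef_pos","ee_rot","force","ft_torque","grip_width","finger_force")])
E
python3 s.py
```

```text
('t', 8.575) ('eef_pos', [0.5489, -0.0388, 0.1335]) ('ee_rot', [179.97, -0.0135, 48.5431]) ('force', [0.0384, -0.4496, 1.4294]) ('ft_torque', [-0.0793, -0.0551, -0.0408]) ('grip_width', 0.1553) ('finger_force', 33.091)
```

Emit:
step_arm(targets=[{"claw": -1,"dp": [0,0,-0.012],"roll": 0.5},{"claw": -1,"dp": [0,0,-0.012],"roll": 0.5},{"claw": -1,"dp": [0,0,0],"roll": 0}])

```text
t: 8.95
eef_pos: [0.549, -0.0387, 0.1346]
ee_rot: [180.0, -0.0, 38.6]
force: [-0.3, -0.1, 3.1]
grip_width: 0.159
finger_force: 33.5
```

```bash
python3 s.py
```

```text
('t', 8.95) ('eef_pos', [0.549, -0.0387, 0.1346]) ('ee_rot', [179.9506, -0.0392, 38.5935]) ('force', [-0.3243, -0.102, 3.1011]) ('ft_torque', [0.0119, -0.0291, -0.1558]) ('grip_width', 0.1593) ('finger_force', 33.5483)
```

Emit:
step_arm(targets=[{"claw": -1,"dp": [0,0,-0.012],"roll": 0.5},{"claw": -1,"dp": [0,0,-0.012],"roll": 0.5},{"claw": -1,"dp": [0,0,0],"roll": 0}])

```text
t: 9.32
eef_pos: [0.5489, -0.0387, 0.135]
ee_rot: [180.0, -0.0, 28.7]
force: [0.3, 0.3, 5.3]
grip_width: 0.154
finger_force: 33.5
```

```bash
python3 s.py
```

```text
('t', 9.325) ('eef_pos', [0.5489, -0.0387, 0.135]) ('ee_rot', [179.9732, -0.0309, 28.6758]) ('force', [0.337, 0.2994, 5.2594]) ('ft_torque', [0.0732, -0.0277, -0.1081]) ('grip_width', 0.1543) ('finger_force', 33.5455)
```

Emit:
step_arm(targets=[{"claw": -1,"dp": [0,0,-0.022],"roll": 0.5},{"claw": -1,"dp": [0,0,-0.022],"roll": 0.5},{"claw": -1,"dp": [0,0,0],"roll": 0}])

```text
t: 9.7
eef_pos: [0.5489, -0.0387, 0.1362]
ee_rot: [180.0, -0.0, 18.7]
force: [-0.7, 0.2, 4.8]
grip_width: 0.153
finger_force: 33.6
```

```bash
python3 s.py
```

```text
('t', 9.7) ('eef_pos', [0.5489, -0.0387, 0.1362]) ('ee_rot', [179.9895, -0.0218, 18.7219]) ('force', [-0.6649, 0.1822, 4.7531]) ('ft_torque', [0.0458, -0.0355, -0.0938]) ('grip_width', 0.153) ('finger_force', 33.576)
```

Emit:
step_arm(targets=[{"claw": -1,"dp": [0,0,-0.015],"roll": 0.5},{"claw": -1,"dp": [0,0,-0.015],"roll": 0.5},{"claw": -1,"dp": [0,0,0],"roll": 0}])

```text
t: 10.07
eef_pos: [0.549, -0.0387, 0.1374]
ee_rot: [180.0, -0.0, 8.7]
force: [-1.0, 0.3, 6.7]
grip_width: 0.158
finger_force: 33.9
```

```bash
python3 s.py
```

```text
('t', 10.075) ('eef_pos', [0.549, -0.0387, 0.1374]) ('ee_rot', [179.9829, -0.0485, 8.7199]) ('force', [-0.9837, 0.2825, 6.7359]) ('ft_torque', [0.0966, 0.1135, -0.059]) ('grip_width', 0.1584) ('finger_force', 33.8976)
```

Emit:
step_arm(targets=[{"claw": -1,"dp": [0,0,-0.022],"roll": 0.5},{"claw": -1,"dp": [0,0,-0.022],"roll": 0.5},{"claw": -1,"dp": [0,0,0],"roll": 0}])

```text
t: 10.45
eef_pos: [0.549, -0.0387, 0.1387]
ee_rot: [180.0, -0.1, -1.3]
force: [0.3, 0.7, 6.9]
grip_width: 0.155
finger_force: 33.9
```

```bash
python3 s.py
```

```text
('t', 10.45) ('eef_pos', [0.549, -0.0387, 0.1387]) ('ee_rot', [179.9967, -0.0501, -1.2824]) ('force', [0.2878, 0.7222, 6.8854]) ('ft_torque', [0.046, 0.0254, -0.1674]) ('grip_width', 0.1552) ('finger_force', 33.8508)
```

Emit:
step_arm(targets=[{"claw": -1,"dp": [0,0,-0.018],"roll": 0.5},{"claw": -1,"dp": [0,0,-0.018],"roll": 0.5},{"claw": -1,"dp": [0,0,0],"roll": 0}])

```text
t: 10.82
eef_pos: [0.549, -0.0387, 0.1399]
ee_rot: [-180.0, -0.1, -11.3]
force: [-0.5, 0.2, 8.5]
grip_width: 0.158
finger_force: 33.9
```

```bash
python3 s.py
```

```text
('t', 10.825) ('eef_pos', [0.549, -0.0387, 0.1399]) ('ee_rot', [-179.9956, -0.0641, -11.2816]) ('force', [-0.4658, 0.2231, 8.486]) ('ft_torque', [0.0945, 0.0706, -0.1011]) ('grip_width', 0.1577) ('finger_force', 33.9458)
```

Emit:
step_arm(targets=[{"claw": -1,"dp": [0,0,-0.028],"roll": 0.5},{"claw": -1,"dp": [0,0,-0.028],"roll": 0.5},{"claw": -1,"dp": [0,0,0],"roll": 0}])

```text
t: 11.2
eef_pos: [0.5489, -0.0387, 0.1411]
ee_rot: [-180.0, -0.0, -21.3]
force: [-1.0, 0.5, 4.6]
grip_width: 0.158
finger_force: 33.6
```

```bash
python3 s.py
```

```text
('t', 11.2) ('eef_pos', [0.5489, -0.0387, 0.1411]) ('ee_rot', [-179.9922, -0.0186, -21.2526]) ('force', [-0.9519, 0.5171, 4.5616]) ('ft_torque', [0.0632, -0.0166, -0.0707]) ('grip_width', 0.1577) ('finger_force', 33.5936)
```

Emit:
step_arm(targets=[{"claw": -1,"dp": [0,0,-0.022],"roll": 0.5},{"claw": -1,"dp": [0,0,-0.022],"roll": 0.5},{"claw": -1,"dp": [0,0,0],"roll": 0}])

```text
t: 11.58
eef_pos: [0.5488, -0.0386, 0.1424]
ee_rot: [-180.0, -0.0, -31.2]
force: [0.4, 0.9, 4.1]
grip_width: 0.156
finger_force: 33.5
```

```bash
python3 s.py
```

```text
('t', 11.575) ('eef_pos', [0.5488, -0.0386, 0.1424]) ('ee_rot', [-179.9879, -0.0049, -31.2389]) ('force', [0.3563, 0.942, 4.1274]) ('ft_torque', [0.1373, -0.0917, -0.1178]) ('grip_width', 0.1564) ('finger_force', 33.5227)
```

Emit:
step_arm(targets=[{"claw": -1,"dp": [0,0,-0.021],"roll": 0.5},{"claw": -1,"dp": [0,0,-0.021],"roll": 0.5},{"claw": -1,"dp": [0,0,0],"roll": 0}])

```text
t: 11.95
eef_pos: [0.5486, -0.0387, 0.1434]
ee_rot: [180.0, 0.0, -41.2]
force: [0.1, -0.2, 2.9]
grip_width: 0.154
finger_force: 33.3
```

```bash
python3 s.py
```

```text
('t', 11.95) ('eef_pos', [0.5486, -0.0387, 0.1434]) ('ee_rot', [179.9844, 0.0245, -41.2322]) ('force', [0.1042, -0.1901, 2.9351]) ('ft_torque', [0.0001, -0.0323, -0.1009]) ('grip_width', 0.1537) ('finger_force', 33.3041)
```

Emit:
step_arm(targets=[{"claw": -1,"dp": [0,0,-0.015],"roll": 0.35},{"claw": -1,"dp": [0,0,-0.014],"roll": 0.3},{"claw": -1,"dp": [0,0,0],"roll": 0}])

```text
t: 12.32
eef_pos: [0.5486, -0.0387, 0.1443]
ee_rot: [180.0, 0.0, -47.7]
force: [0.5, 0.2, 3.4]
grip_width: 0.155
finger_force: 33.3
```

```bash
python3 - <<'E'
import s
from h import *
p,d=camera("wrist"); cv2.imwrite("pics/w4.png",np.clip(p[100:300,180:440,::-1]*1.5,0,255).astype(np.uint8))
E
```

```text
('t', 12.325) ('eef_pos', [0.5486, -0.0387, 0.1443]) ('ee_rot', [179.9817, 0.0207, -47.7399]) ('force', [0.4643, 0.1685, 3.4316]) ('ft_torque', [-0.036, 0.0301, -0.06]) ('grip_width', 0.1547) ('finger_force', 33.2594)
```

View pics/w4.png

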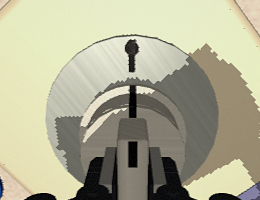

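The nut's line at crop (133,100) meets the release line at (132,60), so they're aligned. I'll lift slowly and watch the force.

Emit:
step_arm(targets=[{"claw": -1,"dp": [0,0,-0.05],"roll": 0},{"claw": -1,"dp": [0,0,-0.05],"roll": 0},{"claw": -1,"dp": [0,0,0],"roll": 0}])

```text
t: 12.75
eef_pos: [0.5486, -0.0387, 0.1476]
ee_rot: [180.0, 0.0, -47.9]
force: [-1.3, -0.3, 2.9]
grip_width: 0.156
finger_force: 33.1
```

Emit:
step_arm(targets=[{"claw": -1,"dp": [0,0,-0.05],"roll": 0},{"claw": -1,"dp": [0,0,-0.05],"roll": 0},{"claw": -1,"dp": [0,0,0],"roll": 0}])

```text
t: 13.12
eef_pos: [0.5486, -0.0387, 0.1503]
ee_rot: [180.0, 0.0, -48.0]
force: [-0.1, 1.0, -3.3]
grip_width: 0.155
finger_force: 32.4
```

It's free; the force now reads the nut's weight. I'll lift, square the yaw to 0 and carry it to the tray at (0.515, 0.300).

Emit:
step_arm(targets=[{"claw": -1,"dp": [0,0,-0.3],"roll": 0},{"claw": -1,"dp": [0,0,-0.6],"roll": 0},{"claw": -1,"dp": [0,0,-0.6],"roll": 0},{"claw": -1,"dp": [0,0,-0.6],"roll": 0},{"claw": -1,"dp": [0,0,-0.4],"roll": 0},{"claw": -1,"dp": [0,0,-0.2],"roll": -0.8},{"claw": -1,"dp": [0,0,0],"roll": -0.8},{"claw": -1,"dp": [0,0,0],"roll": -0.8},{"claw": -1,"dp": [0,0,0],"roll": -0.8},{"claw": -1,"dp": [0,0,0],"roll": -0.8},{"claw": -1,"dp": [0,0,0],"roll": -0.8},{"claw": -1,"dp": [0,0,0],"roll": 0}], squeeze=40)

```text
t: 14.62
eef_pos: [0.5487, -0.0387, 0.2316]
ee_rot: [-180.0, 0.0, -0.0]
force: [-0.1, 0.4, -1.8]
grip_width: 0.156
finger_force: 41.9
```

Emit:
step_arm(targets=[{"claw": -1,"dp": [-0.1,-0.4,0],"roll": 0},{"claw": -1,"dp": [-0.1,-0.8,0],"roll": 0},{"claw": -1,"dp": [-0.1,-1,0],"roll": 0},{"claw": -1,"dp": [-0.1,-1,0],"roll": 0},{"claw": -1,"dp": [-0.1,-1,0],"roll": 0},{"claw": -1,"dp": [-0.1,-1,0],"roll": 0},{"claw": -1,"dp": [-0.1,-1,0],"roll": 0},{"claw": -1,"dp": [-0.1,-1,0],"roll": 0},{"claw": -1,"dp": [-0.1,-1,0],"roll": 0},{"claw": -1,"dp": [-0.1,-1,0],"roll": 0},{"claw": -1,"dp": [-0.1,-1,0],"roll": 0},{"claw": -1,"dp": [0,-0.7,0],"roll": 0}])

```text
t: 16.12
eef_pos: [0.5147, 0.29, 0.2316]
ee_rot: [-180.0, 0.0, 0.0]
force: [-0.0, -0.8, -3.1]
grip_width: 0.153
finger_force: 41.9
```

Emit:
step_arm(targets=[{"claw": -1,"dp": [0,-0.4,0],"roll": 0},{"claw": -1,"dp": [0,0,0],"roll": 0},{"claw": -1,"dp": [0,0,0],"roll": 0}])

```text
t: 16.5
eef_pos: [0.5156, 0.2995, 0.2315]
ee_rot: [180.0, 0.0, -0.0]
force: [0.2, 1.0, -2.8]
grip_width: 0.156
finger_force: 41.9
```

```bash
python3 - <<'E'
import s
from h import *
m=camera_model("wrist");p,d=camera("wrist");P=cloud(m,d)
q,e=camera("top"); M=camera_model("top"); T=cloud(M,e)
cv2.imwrite("pics/w5.png",np.hstack([cv2.resize(p[:,:,::-1],(480,300)),cv2.resize(q[150:260,190:300,::-1],(300,300))]))
E
```

```text
('t', 16.5) ('eef_pos', [0.5156, 0.2995, 0.2315]) ('ee_rot', [179.9791, 0.0089, -0.0119]) ('force', [0.1814, 0.9707, -2.7877]) ('ft_torque', [-0.0293, 0.01, -0.0419]) ('grip_width', 0.1558) ('finger_force', 41.9037)
```

View pics/w5.png

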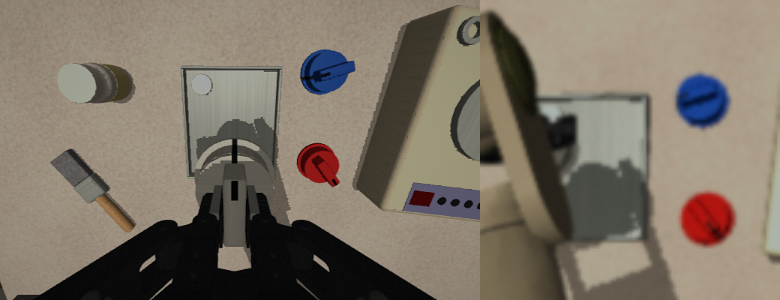

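The nut hangs level over the tray at (233,150), with the jar cap well clear at (202,84). Lowering.

Emit:
step_arm(targets=[{"claw": -1,"dp": [0,0,0.4],"roll": 0},{"claw": -1,"dp": [0,0,0.8],"roll": 0},{"claw": -1,"dp": [0,0,0.8],"roll": 0},{"claw": -1,"dp": [0,0,0.8],"roll": 0},{"claw": -1,"dp": [0,0,0.8],"roll": 0},{"claw": -1,"dp": [0,0,0.8],"roll": 0},{"claw": -1,"dp": [0,0,0.8],"roll": 0},{"claw": -1,"dp": [0,0,0.6],"roll": 0},{"claw": -1,"dp": [0,0,0.4],"roll": 0},{"claw": -1,"dp": [0,0,0.15],"roll": 0},{"claw": -1,"dp": [0,0,0],"roll": 0}])

```text
t: 17.98
eef_pos: [0.5156, 0.3002, 0.0411]
ee_rot: [-180.0, -0.0, 0.0]
force: [-0.2, -0.7, -2.4]
grip_width: 0.155
finger_force: 41.9
```

Emit:
step_arm(targets=[{"claw": -1,"dp": [0,0,0.05],"roll": 0},{"claw": -1,"dp": [0,0,0.05],"roll": 0},{"claw": -1,"dp": [0,0,0.05],"roll": 0},{"claw": -1,"dp": [0,0,0],"roll": 0}])

```text
t: 18.48
eef_pos: [0.5154, 0.3003, 0.0364]
ee_rot: [180.0, 0.0, 0.0]
force: [0.2, 0.4, -2.0]
grip_width: 0.155
finger_force: 41.9
```

Emit:
step_arm(targets=[{"claw": -1,"dp": [0,0,0.04],"roll": 0},{"claw": -1,"dp": [0,0,0],"roll": 0}])

```text
t: 18.73
eef_pos: [0.5154, 0.3002, 0.0352]
ee_rot: [180.0, 0.0, 0.0]
force: [0.7, 1.3, -2.5]
grip_width: 0.153
finger_force: 41.9
```

Emit:
step_arm(targets=[{"claw": -1,"dp": [0,0,0.04],"roll": 0},{"claw": -1,"dp": [0,0,0.03],"roll": 0},{"claw": -1,"dp": [0,0,0],"roll": 0}])

```text
t: 19.1
eef_pos: [0.5154, 0.3002, 0.0331]
ee_rot: [180.0, 0.0, 0.0]
force: [1.0, -0.2, -2.8]
grip_width: 0.147
finger_force: 41.9
```

Emit:
step_arm(targets=[{"claw": -1,"dp": [0,0,0.03],"roll": 0},{"claw": -1,"dp": [0,0,0],"roll": 0}])

```text
t: 19.35
eef_pos: [0.5154, 0.3003, 0.0322]
ee_rot: [180.0, 0.0, 0.0]
force: [0.5, 0.0, -2.5]
grip_width: 0.151
finger_force: 41.9
```

Emit:
step_arm(targets=[{"claw": -1,"dp": [0,0,0.03],"roll": 0},{"claw": -1,"dp": [0,0,0],"roll": 0}])

```text
t: 19.6
eef_pos: [0.5155, 0.3003, 0.0315]
ee_rot: [-180.0, -0.0, 0.0]
force: [-0.1, -0.4, -2.0]
grip_width: 0.159
finger_force: 42.0
```

Emit:
step_arm(targets=[{"claw": -1,"dp": [0,0,0.03],"roll": 0},{"claw": -1,"dp": [0,0,0],"roll": 0}])

```text
t: 19.85
eef_pos: [0.5155, 0.3003, 0.0314]
ee_rot: [-180.0, -0.0, 0.1]
force: [-3.0, -2.0, 6.2]
grip_width: 0.152
finger_force: 43.1
```

Emit:
step_arm(targets=[{"claw": -1,"dp": [0,0,0.02],"roll": 0},{"claw": -1,"dp": [0,0,0],"roll": 0}])

```text
t: 20.1
eef_pos: [0.5156, 0.3003, 0.0314]
ee_rot: [-180.0, -0.1, 0.1]
force: [-3.3, -1.4, 10.8]
grip_width: 0.154
finger_force: 43.9
```

Touched down with about 10 N. I'll back off slightly, release and rise.

Emit:
step_arm(targets=[{"claw": -1,"dp": [0,0,-0.035],"roll": 0},{"claw": -0.6,"dp": [0,0,0],"roll": 0},{"claw": -0.3,"dp": [0,0,0],"roll": 0},{"claw": 0,"dp": [0,0,0],"roll": 0},{"claw": 0,"dp": [0,0,0],"roll": 0},{"claw": 0,"dp": [0,0,-0.2],"roll": 0},{"claw": 0,"dp": [0,0,-0.5],"roll": 0},{"claw": 0,"dp": [0,0,-0.8],"roll": 0},{"claw": 0,"dp": [0,0,-1],"roll": 0},{"claw": 0,"dp": [0,0,-1],"roll": 0},{"claw": 0,"dp": [0,0,-1],"roll": 0},{"claw": 0,"dp": [0,0,0],"roll": 0}])

```text
t: 21.6
eef_pos: [0.5164, 0.3007, 0.1693]
ee_rot: [-179.9, -0.3, 0.1]
force: [0.4, -0.9, -0.0]
grip_width: 0.496
finger_force: 0.0
```

```bash
python3 - <<'E'
import s
from h import *
m=camera_model("wrist");p,d=camera("wrist");P=cloud(m,d)
n=np.hypot(P[...,0]-.5155,P[...,1]-.3)<.034
print(np.histogram(P[n][:,2],bins=np.arange(0,.09,.006)))
b=n&(P[...,2]>.055);print(cv2.minAreaRect((P[b][:,:2]*1000).astype(np.float32)),np.percentile(P[b][:,2],[5,95]))
cv2.imwrite("pics/w6.png",p[:,:,::-1])
E
```

```text
('t', 21.6) ('eef_pos', [0.5164, 0.3007, 0.1693]) ('ee_rot', [-179.8893, -0.3222, 0.0527]) ('force', [0.3991, -0.9094, -0.0294]) ('ft_torque', [-0.0575, -0.0095, 0.022]) ('grip_width', 0.496) ('finger_force', 0.0)
(array([  96,  451,   93,   42,   42,  149, 1712,   23,   19,   18,   84,
        711,    0,    0]), array([0.   , 0.006, 0.012, 0.018, 0.024, 0.03 , 0.036, 0.042, 0.048,
       0.054, 0.06 , 0.066, 0.072, 0.078, 0.084]))
((516.2736206054688, 298.76361083984375), (45.87062072753906, 65.19762420654297), 12.006471633911133) [0.18807939 0.27326893]
```

View pics/w6.png

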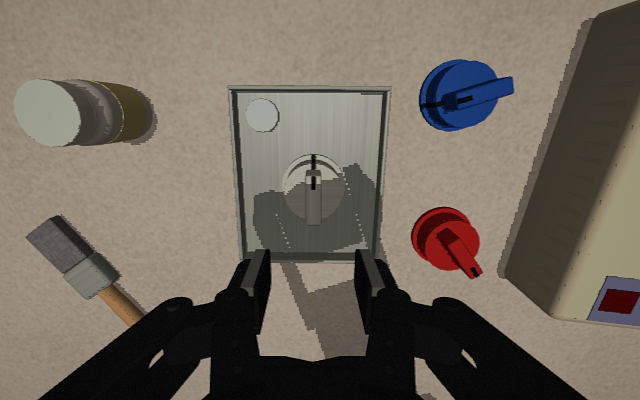

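The nut stands upright in the tray at (313,190), clear of the jar cap at (262,115), and the gripper is clear.

```bash
python3 -c "
from workcell import *
print(job_done())"
```

```text
the job is handed in; nothing more can be done
None
```

The cap nut was turned clockwise until its line met the disc's line, lifted off once free and set down rim down in the tray, clear of the jar cap; the job is handed in at about 22 s of the 67 s allowed, and my first attempt to grip it closed just above the bar without touching anything.

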